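# Draw out the tipped water dipper, stand it up and hang it on the brush washer

### The arm

A 6-joint arm with a two-finger parallel gripper is mounted at the origin on the work surface. World frame = base frame: x ahead of the robot, y to its left, z up, the work surface at z = 0. Lengths are in m, angles in rad, forces in N, time in s.
With the tool pointing down it reaches from about 0.3 to 0.875 m from the base axis. Payload 6.4 kg.
Tool frame: the origin (TCP) lies on the centre line of the jaws, within the pads' length; the fingertips stand 8 mm ahead of it and the grasp point (between the pads) lies 11 mm behind it (manip.tips_ahead is the z of the fingertips in the tool frame, in m); z points along the fingers, y is the line along which they close (so a half turn about z gives the same grasp; the last joint's range is limited). The gripper opens to 85 mm and grips with 20 to 120 N. Pads are 22 mm wide; open, the fingers measure 114 mm over their backs; the gripper's body (76 mm by 85 mm) begins 54 mm behind the grasp point. The pads swing forward as they close: fully open they stand 13 mm farther back than shut.
Start: joints at [-1.465, 0.181, 1.607, -0, 1.354, -0.206], TCP at [0.176, -0.547, 0.239] pointing down, gripper open.
Joint ranges: [-2.99, 2.99], [-0.89, 2.07], [0.3, 2.58], [-1.14, 4.28], [0, 2.63], [-3.12, 3.12]. Speed limits (rad/s): [2.57, 2.57, 3.01, 3.14, 3.14, 3.14].

### API

Orientations are given as a unit quaternion [x, y, z, w].
In Python, from plant import manip gives the robot as it stands.
- The arm moves only by the shell command python3 inch.py FILE [OPENING] [FORCE], which reads ROWS from the file FILE. ROWS is 1 to 12 rows, parted by a bar, with the numbers parted by spaces; each row has 6 numbers: dx, dy, dz in shares of the most that a row can go, 1 being 50 mm, then a rotation vector rx, ry, rz in units of 0.2 rad; each row shifts and turns the commanded pose from where the row before left it, along the tool's axes as they then stand; what a row does not reach is not made up. A row lasts 1/10 s, in which the tool goes at most 0.05 m and 0.15 rad, less where a joint would pass 70% of its speed; a pose out of reach is approached as far as the arm can. OPENING is the finger opening in m, set as the command begins (- or left out keeps the last). The fingers move at their own pace and stop on an object; FORCE is the grip in N (left out, the last holds). Time passes only in rows, so rows that do not move let the fingers close. It prints the time, the measured TCP pose, the force, the opening and the grip force at its end. Input that does not fit is refused with a message, and nothing moves.
- manip.read_state(): the state, without advancing time (a new reading comes with each control period).
- manip.camera(name): name is "scene" or "top" or "wrist"; returns a dict with "img" (480x640x3 uint8, red, green, blue), "depth" (480x640 float32, m along the optical axis (not along the pixel's ray), 0 where there is no reading), "K" (3x3 intrinsics, pixels), "D" ([k1, k2, p1, p2, k3] as OpenCV has them; the pictures are not rectified), "rvec" (rotation vector, rad) and "tvec" (3), from world to camera coordinates, as OpenCV has them; the wrist camera has in their place "hand_eye" (4x4, takes a point from camera to tool coordinates, whose origin is the TCP and whose axes are the flange's). Camera axes: x right, y down, z forward; pixel columns grow to the right and rows downward; lengths in m; the calibration is good to about 2 mm. A picture is of the moment at which its call begins: read the wrist's pose just before it.
- manip.close_job(): hands the job in; it is judged then, once.
The state is a dict: "time_s": time; "joint_positions": joint angles; "dq": joint speeds; "joint_torque": joint torques, N m; "tcp_pos": TCP position; "eef_rot": TCP orientation; "force": force on the tool from outside, world axes, zero at the start; "ft_torque": the same for the moment, N m; "width": finger opening in m; "finger_force": force on a finger pad.
Only numpy, scipy, OpenCV 4.12 (cv2) and the standard library are available. Lean on these libraries where they do the work, as an engineer would, in place of code of your own. Each camera call takes 0.05 s, during which the arm holds its last target. There are 200 camera calls.

### The job

The steel water dipper has tipped back on to its hook, with its grip under the low shelf. Draw it out, stand it upright on the black stone slab and let go of it, then take it by its wooden grip and hang it by its hook over the outer rim of the stainless brush washer, so that its bowl hangs inside the washer's smaller compartment, clear of the bottom. Leave the washer where it stands and do not disturb the other things.

Things in the scene. Friction and masses are not known exactly. Their poses are not given: they have to be found in the camera images.
- dipper: Steel water dipper, 0.13 to 0.22 kg, 166 mm tall. Origin: centre of the bowl's underside; +z up the handle, which stands on the bowl's -x side. At the start it rests on the cabinet top on its bottom edge and its hook's tip (own -x side down), handle rising at 34 degrees, grip end 95 mm high and 30 to 50 mm in under the shelf. Centre of mass (-10, 0, 39) mm
- dipper_bowl (a point): Point on the bowl's axis, (0, 0, 23) mm in the dipper's frame, same axes. The bowl is round, straight-sided, open at the top: 52 mm outside diameter, z 0 to 50 mm, flat bottom 49 mm across on which the dipper stands by itself. The stem joins the bowl's wall outside at its -x side, from z 40 mm up
- dipper_grip (a point): Point on the wooden grip's centre line, (-28, 0, 140) mm in the dipper's frame, same axes. The grip is 14 mm (x) by 20 mm (y), z 106 to 166 mm. Below it runs a flat steel stem, 22 mm wide (y), 4 mm thick (x -30 to -26 mm), z 40 to 108 mm
- dipper_hook (a point): Middle of the underside of the hook's crown, which sits on a rim: (-37, 0, 72) mm in the dipper's frame, same axes. The hook is a 22 mm wide flat steel strip that leaves the stem's back towards -x (crown 4 mm thick) and turns down (x -48 to -44 mm), its tip flaring out to x -57 mm at z 47 mm. The gap behind the stem is 14 mm wide, 25 mm deep, open below
- slab: Black stone slab, 200 mm (its x) by 180 mm (its y), 20 mm thick, fixed. Origin at the centre of its underside on the cabinet top, so its upper face is at z = 20 mm
- washer: Stainless brush washer, an open tub 200 mm (its x) by 140 mm (its y), 92 mm high, loose, 0.75 to 1.2 kg. Origin: centre of its underside. Walls and floor 3 mm thick. A cross wall at x = 17.5 mm, 3 mm thick, only 67 mm high, parts the larger ribbed compartment (-x side, 113 mm long) from the smaller one (inside: x 19 to 97 mm, y -67 to 67 mm)
- washer_rim (a point): Middle of the top of the outer rim at the smaller compartment's end wall: (98.5, 0, 92) mm in the washer's frame, same axes; +x points out of the washer there. All round, the outer rim is a rolled bead 7 mm thick, centred over the wall, top at z 92 mm. Hung on it, the dipper's bowl bottom is 20 mm above the washer's underside
- shelf: Low wooden shelf, fixed: a board 150 mm deep (its x) and 340 mm wide (its y), underside 112 mm and top 128 mm above the cabinet top, on end panels at y -150 and 150 mm, open in front (-x side). Its front edge is at x = -75 mm. A brush rest with brushes, 55 mm high, stands on its back half (x 10 mm and more). Origin: on the cabinet top under its centre
- jar: Bystander: squat orange ceramic seal pad jar with a knobbed lid, 74 mm across, 50 mm high; origin under its centre. Stands near the robot or in the back row
- cup: Bystander: plain steel cup without hook or handle, 60 mm across, 62 mm high; origin under its centre. Stands near the robot or in the back row
- ink: Bystander: ink jar, 60 mm across, 85 mm high; origin under its centre. Stands near the robot or in the back row
- seal: Bystander: marble seal stone, 33 mm across, 77 mm high; origin under its centre. Stands near the robot or in the back row

How it is judged:
On the way, in this order (a step that is already met when the one before it is completed fails the run):
1. the dipper stands upright by itself on the slab, let go and at rest (angle between dipper's own z axis and vertical below 0.12 rad and contact force between dipper and slab above 0.2 N and contact force between the arm and dipper below 0.05 N and linear speed of dipper below 0.02 m/s), for 0.3 s.
2. the dipper is held by its wooden grip and lifted clear of the slab (distance between the grasp point and dipper_grip below 0.04 m and contact force between the fingers and dipper above 0.5 N and contact force between dipper and slab below 0.05 N and height (world z) of dipper above 0.035 m), for 0.2 s.
At the end, for the whole second after the job is handed in: The dipper hangs by its hook on the washer's outer rim, at rest and let go: underside of the hook's crown level with the rim's top (within 6 mm below to 8 mm above), bowl inside the smaller compartment, dipper upright within 15 degrees; the washer stands level (z of dipper_hook in the frame of washer between 0.086 and 0.1 m and x of dipper_bowl in the frame of washer between 0.02 and 0.097 m and y of dipper_bowl in the frame of washer between -0.067 and 0.067 m and angle between dipper's own z axis and vertical below 0.26 rad and contact force between dipper and washer above 0.3 N and contact force between the arm and dipper below 0.05 N and linear speed of dipper below 0.02 m/s and angle between washer's own z axis and vertical below 0.05 rad); the robot touches nothing.
It fails at once if the washer is shifted by more than 30 mm (distance of washer from where it was at the start of the episode above 0.03 m).
It fails at once if a bystander (seal pad jar, cup, ink jar, seal stone) is moved by more than 30 mm (distance of any of jar, cup, ink, seal from where it was at the start of the episode above 0.03 m).
It also fails if it takes over 64 s, if anything falls off the work surface, if the arm or the gripper's body presses on something with over 40 N, if the wrist force passes 120 N, or if a joint passes its speed limit or range.

## Working session

There is one attempt and no reset: what is moved stays moved. The work goes in short steps, Python scripts to look and compute and a shell command to move; the robot and the scene stay as the last step left them, time stands still between calls to the robot, and variables do not carry over. Pictures are saved under pics/ and viewed, at most 10 in all, crops included, and the job is handed in when it is done.

```bash
ls; mkdir -p pics
cat > h.py <<'E'
import numpy as np,cv2
from scipy.spatial.transform import Rotation as R
from plant import manip
def cam(n):
    s=manip.read_state(); c=manip.camera(n)
    if 'rvec' in c:
        M=np.eye(4);M[:3,:3]=cv2.Rodrigues(np.array(c['rvec'],float))[0];M[:3,3]=np.ravel(c['tvec']);T=np.linalg.inv(M)
    else:
        W=np.eye(4);W[:3,:3]=R.from_quat(s['eef_rot']).as_matrix();W[:3,3]=s['tcp_pos'];T=W@np.array(c['hand_eye'])
    c['T']=T;return c
def pts(c,uv):
    uv=np.array(uv,float).reshape(-1,2)
    n=cv2.undistortPoints(uv[:,None],np.array(c['K'],float),np.array(c['D'],float))[:,0]
    d=c['depth'][uv[:,1].astype(int),uv[:,0].astype(int)]
    P=np.c_[n*d[:,None],d]
    return P@c['T'][:3,:3].T+c['T'][:3,3]
def cloud(c):
    v,u=np.nonzero(c['depth']>0);return pts(c,np.c_[u,v]),np.c_[u,v]
E
python3 - <<'E'
from h import *
import pickle
for n in ['scene','top']:
    c=cam(n);cv2.imwrite(f'pics/{n}0.png',c['img'][...,::-1]);pickle.dump(c,open(n+'.pkl','wb'));print(n,c['T'][:3,3])
print(manip.read_state())
E
```

```text
inch.py
pics
plant.py
scene [1.06176418 0.88476388 1.1114908 ]
top [0.45492941 0.04272206 1.17178101]
{'time_s': 0.1, 'joint_positions': array([-1.46530852e+00,  1.81491220e-01,  1.60788347e+00,  1.29602338e-05,
        1.35381417e+00, -2.06251185e-01]), 'dq': array([-0.00106093, -0.00037599, -0.00231753, -0.00033279,  0.00034449,
       -0.00231574]), 'joint_torque': array([ 7.77154892e-04, -4.45872295e+01, -3.52236128e+01, -2.54548822e-04,
        4.17119081e-03,  3.57549050e-05]), 'tcp_pos': array([ 0.17635659, -0.54678609,  0.23847234]), 'eef_rot': array([ 9.87876827e-01,  1.55237678e-01,  4.65117668e-05, -7.96771105e-04]), 'force': array([ 0.39896483, -0.12104712,  0.45257574]), 'ft_torque': array([0.06181818, 0.0077066 , 0.03687171]), 'finger_force': 0.0, 'width': 0.08533211704180044}
```

View pics/scene0.png

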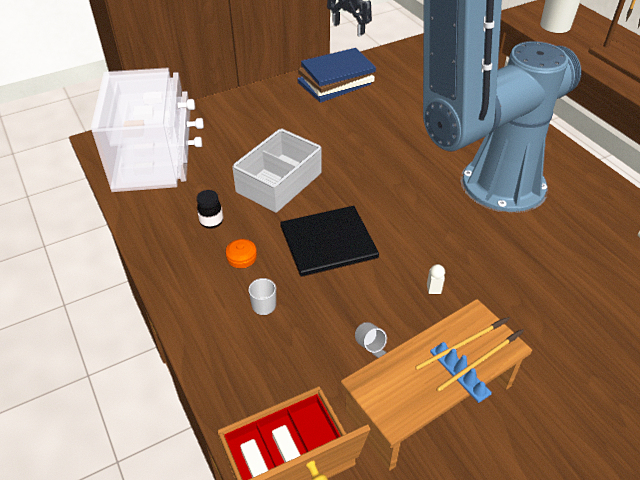

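View pics/top0.png

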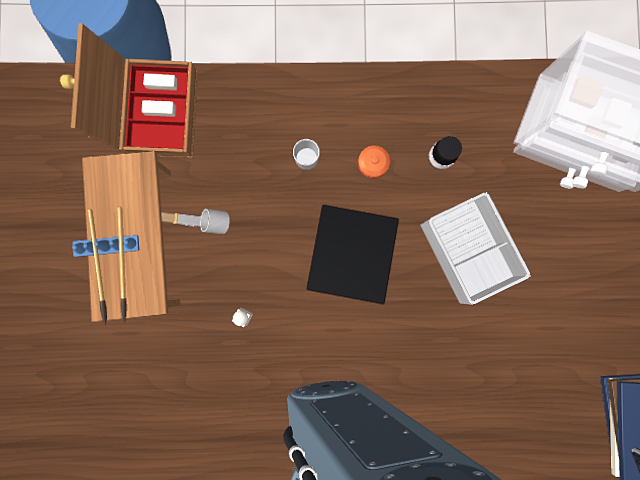

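The top view shows the dipper with its bowl mouth at about (215,221) and its grip going under the shelf at about (165,217). The slab is at (352,254). The washer is at (475,248), with its smaller compartment on the lower-right side at about (485,270). The seal stone is at (242,317). Next I'll measure these.

Run:
```python
from h import *
import pickle
c=pickle.load(open('top.pkl','rb'));P,uv=cloud(c)
def box(u0,v0,u1,v1,z0,z1):
    m=(uv[:,0]>u0)&(uv[:,0]<u1)&(uv[:,1]>v0)&(uv[:,1]<v1)&(P[:,2]>z0)&(P[:,2]<z1);return P[m]
def rect(n,Q):
    r=cv2.minAreaRect((Q[:,:2]*1000).astype(np.float32));print(n,len(Q),r,cv2.boxPoints(r).round().tolist(),'z',np.percentile(Q[:,2],[5,50,95]).round(4))
rect('slab',box(295,195,410,310,.012,.03))
rect('washer rim',box(410,180,540,315,.084,.10))
rect('washer cross',box(410,180,540,315,.058,.072))
rect('shelf',box(75,140,175,330,.12,.135))
for n,b in dict(cup=(285,130,325,175),jar=(350,140,395,182),ink=(420,130,468,175),seal=(228,303,256,332)).items():
    Q=box(*b,.02,.2);print(n,Q.min(0).round(3),Q.max(0).round(3))
D=box(160,200,235,240,.008,.11);rect('dip',D)
print(pts(c,[(170,217),(177,218),(185,219),(195,220),(201,221),(203,215),(228,214),(226,230),(205,231)]).round(4))
for n,(u0,v0,u1,v1),k in [('dip',(150,190,245,250),8),('wash',(410,185,540,310),6)]:
    cv2.imwrite(f'pics/{n}1.png',cv2.resize(c['img'][v0:v1,u0:u1,::-1],None,fx=k,fy=k,interpolation=cv2.INTER_CUBIC))
# washer, scene camera
c=pickle.load(open('scene.pkl','rb'));P,uv=cloud(c)
rect('s washer rim',box(225,120,330,215,.084,.10));rect('s cross',box(240,130,310,200,.06,.071))
rect('s slab',box(275,200,385,280,.012,.03));rect('s dip',box(345,315,392,358,.008,.11))
```

```text
slab 6853 ((529.0568237304688, -41.177032470703125), (180.0237274169922, 200.0883331298828), 78.80393981933594) [[413.0, -110.0], [610.0, -149.0], [645.0, 28.0], [448.0, 67.0]] z [0.0165 0.0204 0.024 ]
washer rim 1058 ((535.443115234375, -305.6512451171875), (204.80206298828125, 146.34005737304688), 25.029531478881836) [[412.0, -283.0], [474.0, -415.0], [659.0, -329.0], [597.0, -196.0]] z [0.0879 0.0921 0.0957]
washer cross 527 ((535.2410888671875, -303.8607177734375), (197.93885803222656, 141.2884979248047), 25.056047439575195) [[416.0, -282.0], [476.0, -410.0], [655.0, -326.0], [595.0, -198.0]] z [0.0588 0.0659 0.071 ]
shelf 10664 ((566.9131469726562, 446.46405029296875), (339.99334716796875, 171.28091430664062), 5.03593635559082) [[390.0, 517.0], [405.0, 346.0], [744.0, 376.0], [729.0, 547.0]] z [0.1242 0.1276 0.131 ]
cup [0.727 0.035 0.02 ] [0.786 0.091 0.067]
jar [ 0.705 -0.128  0.02 ] [ 0.777 -0.056  0.056]
ink [ 0.725 -0.278  0.02 ] [ 0.782 -0.223  0.093]
seal [0.372 0.188 0.02 ] [0.409 0.226 0.08 ]
dip 1051 ((607.9566040039062, 306.7624206542969), (141.61856079101562, 53.1752
[... 466 characters left out ...]
.0, -279.0], [472.0, -415.0], [663.0, -327.0], [600.0, -190.0]] z [0.085  0.0901 0.0945]
s cross 539 ((534.299560546875, -305.74859619140625), (210.63031005859375, 147.59178161621094), 25.032482147216797) [[408.0, -283.0], [470.0, -417.0], [661.0, -328.0], [598.0, -194.0]] z [0.0605 0.0654 0.0704]
s slab 4409 ((524.1024169921875, -75.57070922851562), (260.6791687011719, 201.16986083984375), 78.7300796508789) [[400.0, -184.0], [597.0, -223.0], [648.0, 33.0], [451.0, 72.0]] z [0.0149 0.0194 0.0233]
s dip 713 ((606.9022216796875, 279.9024658203125), (88.1378402709961, 52.53498840332031), 88.56912994384766) [[580.0, 237.0], [632.0, 235.0], [634.0, 323.0], [582.0, 325.0]] z [0.0111 0.0334 0.0632]
```

View pics/dip1.png

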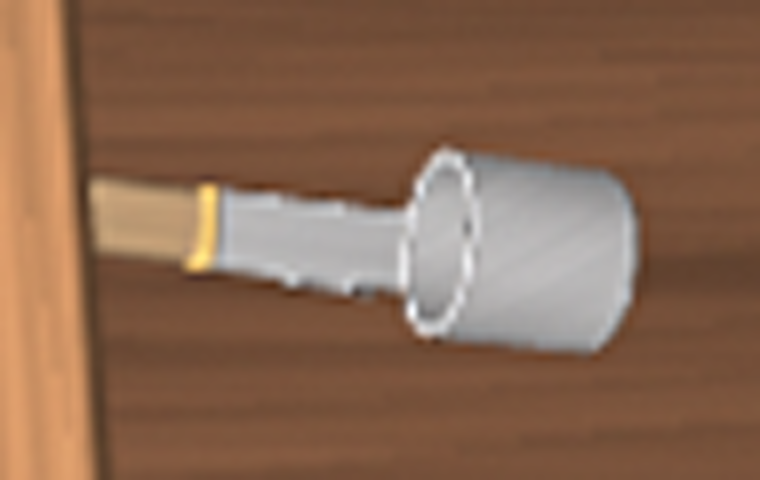

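View pics/wash1.png

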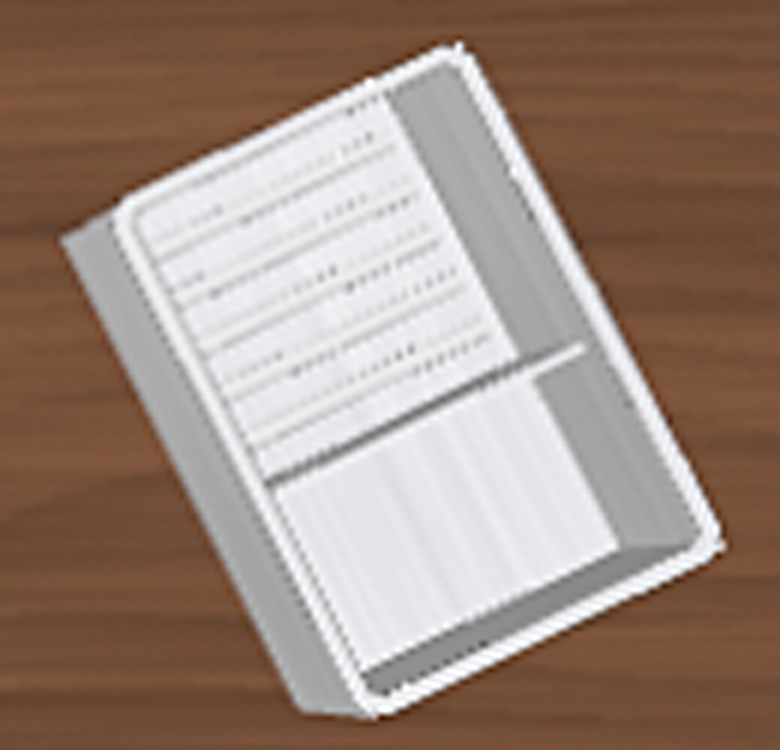

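```bash
cat >> h.py <<'E'
def go(p,x,z,n=None):
    """equal rows from the present pose to TCP p, tool x axis near x, tool z along z"""
    s=manip.read_state();R0=R.from_quat(s['eef_rot'])
    z=np.array(z,float);z/=np.linalg.norm(z);x=np.array(x,float);x=x-z*(x@z);x/=np.linalg.norm(x)
    R1=R.from_matrix(np.c_[x,np.cross(z,x),z]);r=(R0.inv()*R1).as_rotvec();q=R0.inv().apply(np.array(p)-s['tcp_pos'])
    n=n or int(np.ceil(max(np.linalg.norm(q)/.035,np.linalg.norm(r)/.1,1)))
    A=sum(R.from_rotvec(r*k/n).as_matrix() for k in range(n))
    print('n',n,'d',np.linalg.solve(A,q).round(4),'r',(r/n).round(4),'total',q.round(4),r.round(3),'q',s['joint_positions'].round(2),'t',s['time_s'])
h=np.array([.092,.996,0]);O=np.array([.6028,.251,.0203]);up=np.array([0,0,1.])
c34,s34=np.cos(np.radians(34)),np.sin(np.radians(34))
zd=c34*h+s34*up;xd=-s34*h+c34*up
E
python3 - <<'E'
from h import *
a=np.radians(30);t=np.sin(a)*h-np.cos(a)*up;G=O-.028*xd+.098*zd;print(G)
go(G+.011*t-.1*t,h,-up)
E
```

```text
[0.61171508 0.34751547 0.05188785]
n 28 d [ 0.0351 -0.0081  0.0039] r [-0.     -0.     -0.0417] total [ 0.6711 -0.6766  0.1108] [-1.000e-03 -1.000e-03 -1.167e+00] q [-1.47  0.18  1.61  0.    1.35 -0.21] t 0.1
```
Wait 1.167 rad total n=28. z total .11 down: to .128. Check no collision: dest z .128 with tips at .12; the shelf top .128 at y>.363; TCP y = .3475-.045=.30; body half fits. Ink etc. not on the path (path at x~.52, slab). Seal at (.39,.207) height .077: ok. Fingers z ok until the end.

The manual's scale: shifts go in shares of 50 mm and turns go in units of 0.2 rad. Converting my numbers, 0.0039 m is 0.078, 0.0351 m is 0.702, -0.0417 rad is -0.2085.

```bash
r="";echo '0.702 -0.162 0.078 0 0 -0.2085 | 0.702 -0.162 0.078 0 0 -0.2085 | 0.702 -0.162 0.078 0 0 -0.2085 | 0.702 -0.162 0.078 0 0 -0.2085 | 0.702 -0.162 0.078 0 0 -0.2085 | 0.702 -0.162 0.078 0 0 -0.2085 | 0.702 -0.162 0.078 0 0 -0.2085 | 0.702 -0.162 0.078 0 0 -0.2085 | 0.702 -0.162 0.078 0 0 -0.2085 | 0.702 -0.162 0.078 0 0 -0.2085 | 0.702 -0.162 0.078 0 0 -0.2085 | 0.702 -0.162 0.078 0 0 -0.2085' > path.dat && python3 inch.py path.dat .06 60
echo '0.702 -0.162 0.078 0 0 -0.2085 | 0.702 -0.162 0.078 0 0 -0.2085 | 0.702 -0.162 0.078 0 0 -0.2085 | 0.702 -0.162 0.078 0 0 -0.2085 | 0.702 -0.162 0.078 0 0 -0.2085 | 0.702 -0.162 0.078 0 0 -0.2085 | 0.702 -0.162 0.078 0 0 -0.2085 | 0.702 -0.162 0.078 0 0 -0.2085 | 0.702 -0.162 0.078 0 0 -0.2085 | 0.702 -0.162 0.078 0 0 -0.2085 | 0.702 -0.162 0.078 0 0 -0.2085 | 0.702 -0.162 0.078 0 0 -0.2085' > path.dat && python3 inch.py path.dat
```

Run:
```python
from h import *
a=np.radians(30);t=np.sin(a)*h-np.cos(a)*up;G=O-.028*xd+.098*zd
go(G+.011*t-.1*t,h,t)
```

```text
time_s: 1.3
tcp_pos: [0.4847, -0.2487, 0.192]
eef_rot: [0.918, 0.396, -0.0, -0.0]
force: [0.4, 0.2, 0.1]
width: 0.0605
finger_force: 0.0
time_s: 2.5
tcp_pos: [0.6114, 0.1597, 0.145]
eef_rot: [0.792, 0.611, -0.0, -0.0]
force: [1.4, -0.3, -0.3]
width: 0.0603
finger_force: 0.0
n 6 d [ 0.0225 -0.0051  0.0078] r [ 0.0071  0.0871 -0.0268] total [ 0.1378 -0.04    0.016 ] [ 0.042  0.523 -0.161] q [ 0.07  0.4   1.53 -0.    1.21  0.32] t 2.5
```

```bash
echo '0.45 -0.102 0.156 0.0355 0.4355 -0.134 | 0.45 -0.102 0.156 0.0355 0.4355 -0.134 | 0.45 -0.102 0.156 0.0355 0.4355 -0.134 | 0.45 -0.102 0.156 0.0355 0.4355 -0.134 | 0.45 -0.102 0.156 0.0355 0.4355 -0.134 | 0.45 -0.102 0.156 0.0355 0.4355 -0.134 | 0 0 0 0 0 0' > path.dat && python3 inch.py path.dat
python3 - <<'E'
from h import *
a=np.radians(30);t=np.sin(a)*h-np.cos(a)*up;G=O-.028*xd+.098*zd
go(G+.011*t,h,t)
c=cam('wrist');cv2.imwrite('pics/w1.png',c['img'][...,::-1])
T=c['T'];M=np.linalg.inv(T)
for n,p in [('G',G),('bowltop',O+.05*zd),('gripstart',O-.021*xd+.106*zd),('stem z60',O-.026*xd+.06*zd)]:
    print(n,cv2.projectPoints(p[None],cv2.Rodrigues(M[:3,:3])[0],M[:3,3],np.array(c['K']),np.array(c['D']))[0].ravel().round())
E
```

```text
time_s: 3.2
tcp_pos: [0.6063, 0.3023, 0.1279]
eef_rot: [0.714, 0.65, 0.191, -0.176]
force: [0.5, -0.4, -0.3]
width: 0.0598
finger_force: 0.0
n 3 d [0.0005 0.0005 0.0332] r [-0.0007 -0.0002 -0.0008] total [0.0014 0.0015 0.0996] [-0.002 -0.001 -0.002] q [ 0.05  0.43  1.62  0.59  1.09 -0.14] t 3.2
G [321. 250.]
bowltop [321. 336.]
gripstart [321. 243.]
stem z60 [321. 301.]
```

View pics/w1.png

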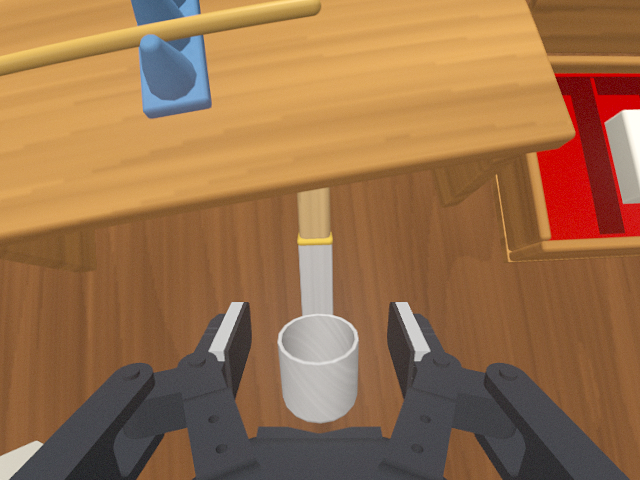

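The wrist view shows the dipper between the fingers. The ferrule is at (315,240) against a predicted (321,243), and the bowl mouth is centred at (318,338) against a predicted (321,336), so the pose estimate is good to about 2 mm. I'll approach and grip the stem.

Scaled: 0.025 m is 0.5, 0.0245 m is 0.49.

```bash
echo '0 0 0.5 0 0 0 | 0 0 0.5 0 0 0 | 0 0 0.5 0 0 0 | 0 0 0.49 0 0 0 | 0 0 0 0 0 0' > path.dat && python3 inch.py path.dat && echo '0 0 0 0 0 0 | 0 0 0 0 0 0 | 0 0 0 0 0 0 | 0 0 0 0 0 0 | 0 0 0 0 0 0 | 0 0 0 0 0 0 | 0 0 0 0 0 0' > path.dat && python3 inch.py path.dat 0 80
python3 - <<'E'
from h import *
s=manip.read_state();Rt=R.from_quat(s['eef_rot'])
# lift along: 5 mm up, then out 80 mm along -h, in tool axes
print('up',Rt.inv().apply(up).round(3),'-h',Rt.inv().apply(-h).round(3),s['joint_positions'].round(2))
E
```

```text
time_s: 3.75
tcp_pos: [0.6102, 0.3515, 0.0401]
eef_rot: [0.715, 0.651, 0.189, -0.175]
force: [-0.7, 0.1, 0.4]
width: 0.0602
finger_force: 0.0
time_s: 4.45
tcp_pos: [0.6138, 0.3513, 0.0447]
eef_rot: [0.714, 0.65, 0.193, -0.173]
force: [2.3, 0.2, 5.0]
width: 0.0197
finger_force: 78.1
up [ 0.501  0.003 -0.866] -h [-0.866  0.002 -0.501] [ 0.13  0.59  1.59  0.65  0.94 -0.16]
```

Scaled: -0.017 m is -0.34, -0.013 m is -0.26.

```bash
echo '0.05 0 -0.086 0 0 0 | -0.26 0 -0.15 0 0 0 | -0.34 0 -0.2 0 0 0 | -0.34 0 -0.2 0 0 0 | -0.34 0 -0.2 0 0 0 | -0.26 0 -0.15 0 0 0 | 0 0 0 0 0 0' > path.dat && python3 inch.py path.dat
python3 - <<'E'
from h import *
import pickle
c=cam('wrist');cv2.imwrite('pics/w2.png',c['img'][...,::-1])
E
```

```text
time_s: 5.15
tcp_pos: [0.6036, 0.2602, 0.0481]
eef_rot: [0.715, 0.649, 0.191, -0.174]
force: [0.4, 0.6, -2.6]
width: 0.0198
finger_force: 78.1
```

View pics/w2.png

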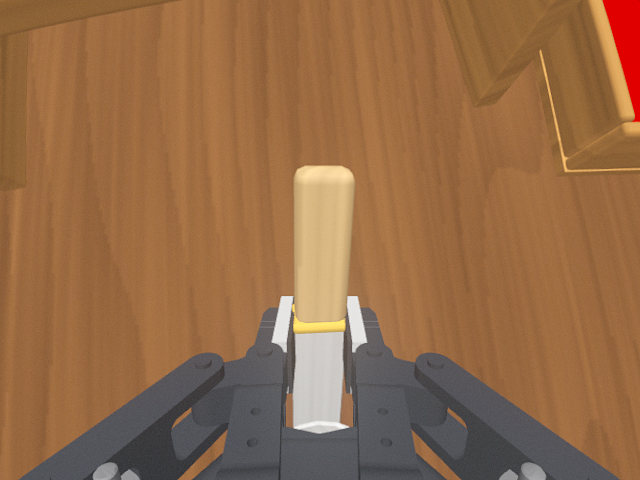

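The dipper is out of the shelf. The ferrule is between the pads at about (320,325) and the grip runs up to (323,170). I'll lift it, then work out the upright pose over the slab.

```bash
echo '0.12 0 -0.208 0 0 0 | 0.25 0 -0.434 0 0 0 | 0.25 0 -0.434 0 0 0 | 0.12 0 -0.208 0 0 0 | 0 0 0 0 0 0' > path.dat && python3 inch.py path.dat
cat >> h.py <<'E'
# dipper in the tool's frame, from the state at the first grasp
Rg=R.from_quat([.714,.65,.193,-.173]);Pg=np.array([.6138,.3513,.0447])
Oc=O+np.cross(h,up)*((Pg-O)@np.cross(h,up))   # centred between the pads
dR=Rg.inv()*R.from_matrix(np.c_[xd,np.cross(zd,xd),zd]);dP=Rg.inv().apply(Oc-Pg)
def tool_for(o,xdir,D=None):
    """tool x,z,p for dipper origin o, upright, own x along xdir"""
    xdir=np.array(xdir,float);xdir/=np.linalg.norm(xdir)
    Rt=R.from_matrix(np.c_[xdir,np.cross(up,xdir),up])*dR.inv()
    return np.array(o)-Rt.apply(dP),Rt.as_matrix()[:,0],Rt.as_matrix()[:,2]
E
python3 - <<'E'
from h import *
f=np.radians(50)
p,x,z=tool_for([.545,-.005,.085],[-np.cos(f),-np.sin(f),0]);print(p,x,z,dP);go(p,x,z)
E
```

```text
time_s: 5.7
tcp_pos: [0.6055, 0.2632, 0.1258]
eef_rot: [0.713, 0.651, 0.193, -0.173]
force: [0.7, -0.2, -1.8]
width: 0.019
finger_force: 78.2
[0.56825963 0.02272104 0.18228308] [0.04458074 0.05249859 0.99762541] [ 0.6448482   0.7612012  -0.06887335] [-0.09954432  0.00017912 -0.02940001]
n 12 d [-0.0079  0.0049 -0.0199] r [-0.0446  0.0787  0.0284] total [-0.182  -0.0145 -0.1706] [-0.535  0.944  0.34 ] q [-0.02  0.41  1.65  0.59  1.1  -0.21] t 5.7
```

```bash
echo '-0.158 0.098 -0.398 -0.223 0.3935 0.142 | -0.158 0.098 -0.398 -0.223 0.3935 0.142 | -0.158 0.098 -0.398 -0.223 0.3935 0.142 | -0.158 0.098 -0.398 -0.223 0.3935 0.142 | -0.158 0.098 -0.398 -0.223 0.3935 0.142 | -0.158 0.098 -0.398 -0.223 0.3935 0.142 | 0 0 0 0 0 0' > path.dat && python3 inch.py path.dat
python3 -c "
from h import *
f=np.radians(50)
p,x,z=tool_for([.545,-.005,.085],[-np.cos(f),-np.sin(f),0]);go(p,x,z)"
```

```text
time_s: 6.4
tcp_pos: [0.6042, 0.1441, 0.1792]
eef_rot: [0.72, 0.495, 0.421, -0.241]
force: [0.0, 0.6, -2.3]
width: 0.0191
finger_force: 78.7
n 6 d [-0.0069  0.0052 -0.0195] r [-0.0441  0.0793  0.0266] total [-0.065   0.0149 -0.1077] [-0.264  0.476  0.16 ] q [-0.43  0.31  1.93  1.13  1.22 -0.67] t 6.4
```

```bash
echo '-0.138 0.104 -0.39 -0.2205 0.3965 0.133 | -0.138 0.104 -0.39 -0.2205 0.3965 0.133 | -0.138 0.104 -0.39 -0.2205 0.3965 0.133 | -0.138 0.104 -0.39 -0.2205 0.3965 0.133 | -0.138 0.104 -0.39 -0.2205 0.3965 0.133 | -0.138 0.104 -0.39 -0.2205 0.3965 0.133 | 0 0 0 0 0 0 | 0 0 0 0 0 0' > path.dat && python3 inch.py path.dat
python3 - <<'E'
from h import *
f=np.radians(50)
p,x,z=tool_for([.545,-.005,.022],[-np.cos(f),-np.sin(f),0]);go(p,x,z)
a,b=cam('top'),cam('scene')
o=np.zeros((480,800,3),np.uint8)
o[:,:400]=cv2.resize(a['img'][150:330,260:410],(400,480));o[:,400:]=cv2.resize(b['img'][120:300,270:420],(400,480))
cv2.imwrite('pics/m1.png',o[...,::-1])
E
```

```text
time_s: 7.2
tcp_pos: [0.5704, 0.0256, 0.1839]
eef_rot: [0.662, 0.31, 0.618, -0.288]
force: [0.5, -0.4, -2.1]
width: 0.0191
finger_force: 78.7
n 2 d [-0.0323  0.      0.0005] r [-0.0031  0.0005  0.0014] total [-0.0647 -0.      0.001 ] [-0.006  0.001  0.003] q [-0.8   0.53  2.07  1.45  1.56 -1.04] t 7.2
```

View pics/m1.png

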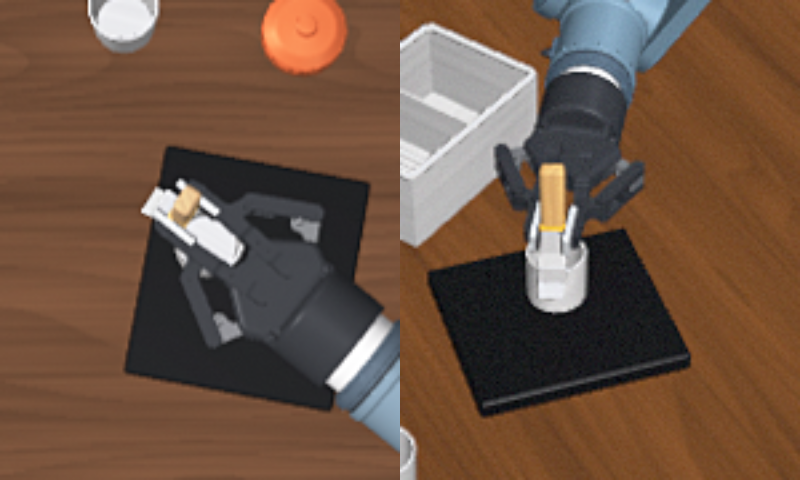

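The dipper hangs upright over the slab: the crops show its bowl over the slab's near-left area and the wrist clear of the washer. I'll lower it until it touches.

Scaled: -0.018 m is -0.36, -0.015 m is -0.3.

```bash
echo '-0.3 0 0 0 0 0 | -0.36 0 0 0 0 0 | -0.3 0 0 0 0 0 | -0.16 0 0 0 0 0 | 0 0 0 0 0 0' > path.dat && python3 inch.py path.dat;echo '-0.06 0 0 -0.015 0 0.01 | -0.06 0 0 -0.015 0 0.005 | -0.02 0 0 0 0 0 | 0 0 0 0 0 0' > path.dat && python3 inch.py path.dat
python3 - <<'E'
from h import *
f=np.radians(50)
p,x,z=tool_for([.545,-.005,.020],[-np.cos(f),-np.sin(f),0]);go(p,x,z)
E
```

```text
time_s: 7.8
tcp_pos: [0.5683, 0.0227, 0.1288]
eef_rot: [0.661, 0.311, 0.619, -0.288]
force: [1.0, -0.0, -2.1]
width: 0.0195
finger_force: 78.7
time_s: 8.2
tcp_pos: [0.5679, 0.0216, 0.1222]
eef_rot: [0.663, 0.308, 0.62, -0.286]
force: [-0.4, -0.8, -2.5]
width: 0.0196
finger_force: 78.7
n 1 d [-0.0048 -0.0005  0.0014] r [ 0.0012 -0.0011  0.0022] total [-0.0048 -0.0005  0.0014] [ 0.001 -0.001  0.002] q [-0.81  0.7   2.03  1.45  1.55 -1.16] t 8.2
```

```bash
echo '-0.04 0 0 0 0 0 | -0.02 0 0 0 0 0 | 0 0 0 0 0 0' > path.dat && python3 inch.py path.dat;echo '-0.03 0 0 0 0 0 | 0 0 0 0 0 0' > path.dat && python3 inch.py path.dat; echo '-0.02 0 0 0 0 0 | 0 0 0 0 0 0' > path.dat && python3 inch.py path.dat
```

```text
time_s: 8.5
tcp_pos: [0.5677, 0.0214, 0.119]
eef_rot: [0.663, 0.307, 0.62, -0.286]
force: [0.5, -0.0, -2.1]
width: 0.0196
finger_force: 78.7
time_s: 8.7
tcp_pos: [0.5677, 0.0215, 0.1182]
eef_rot: [0.662, 0.307, 0.62, -0.286]
force: [0.2, 2.0, 2.8]
width: 0.0197
finger_force: 78.5
time_s: 8.9
tcp_pos: [0.5677, 0.0217, 0.1181]
eef_rot: [0.661, 0.308, 0.621, -0.287]
force: [1.2, 3.9, 7.7]
width: 0.0192
finger_force: 78.4
```

Scaled: 0.0012 m is 0.024.

```bash
echo '0.024 0 0 0 0 0 | 0 0 0 0 0 0' > path.dat && python3 inch.py path.dat && echo '0 0 0 0 0 0 | 0 0 0 0 0 0 | 0 0 0 0 0 0 | 0 0 0 0 0 0 | 0 0 0 0 0 0 | 0 0 0 0 0 0' > path.dat && python3 inch.py path.dat .06 && echo '0.1 0 -0.2 0 0 0 | 0.16 0 -0.4 0 0 0 | 0.2 0 -0.5 0 0 0 | 0.2 0 -0.5 0 0 0 | 0.2 0 -0.5 0 0 0 | 0 0 0 0 0 0' > path.dat && python3 inch.py path.dat
python3 - <<'E'
from h import *
import pickle
for n in ['top','scene']:
    c=cam(n);pickle.dump(c,open(n+'2.pkl','wb'));P,uv=cloud(c)
    for z0,z1 in [(.03,.064),(.064,.075),(.1,.12),(.13,.16),(.16,.177),(.177,.2)]:
        m=(abs(P[:,0]-.555)<.08)&(abs(P[:,1]-.005)<.09)&(P[:,2]>z0)&(P[:,2]<z1);Q=P[m]
        col=c['img'][uv[m][:,1],uv[m][:,0]].astype(int);w=(col[:,0]-col[:,2]>50)
        print(n,z0,len(Q),np.median(Q,0).round(4) if len(Q) else '',(w.sum(),Q[w].mean(0).round(4) ,Q[w].min(0).round(3),Q[w].max(0).round(3)) if w.sum() else '')
a,b=pickle.load(open('top2.pkl','rb')),pickle.load(open('scene2.pkl','rb'))
o=np.zeros((480,800,3),np.uint8)
o[:,:400]=cv2.resize(a['img'][150:330,260:410],(400,480));o[:,400:]=cv2.resize(b['img'][120:300,270:420],(400,480))
cv2.imwrite('pics/m2.png',o[...,::-1])
E
```

```text
time_s: 9.1
tcp_pos: [0.5677, 0.0215, 0.1182]
eef_rot: [0.663, 0.308, 0.62, -0.286]
force: [-0.1, 1.8, 3.8]
width: 0.0194
finger_force: 78.5
time_s: 9.7
tcp_pos: [0.5677, 0.0213, 0.1177]
eef_rot: [0.663, 0.307, 0.62, -0.286]
force: [-0.3, -0.6, 0.3]
width: 0.0597
finger_force: 0.0
time_s: 10.3
tcp_pos: [0.5013, -0.0595, 0.1691]
eef_rot: [0.663, 0.307, 0.621, -0.284]
force: [0.9, 0.4, -0.7]
width: 0.0598
finger_force: 0.0
top 0.03 66 [ 0.555  -0.0096  0.0459] 
top 0.064 93 [ 0.5539 -0.0015  0.0707] 
top 0.1 3 [0.5666 0.0229 0.1007] 
top 0.13 14 [0.5559 0.0202 0.1419] (np.int64(14), array([0.5568, 0.0183, 0.1462]), array([0.553, 0.007, 0.13 ]), array([0.565, 0.026, 0.159]))
top 0.16 17 [ 0.5318 -0.0368  0.1731] (np.int64(6), array([0.5564, 0.0193, 0.1739]), array([0.553, 0.01 , 0.168]), array([0.56 , 0.026, 0.176]))
top 0.177 86 [0.5611 0.0143 0.1849] (np.int64(64), array([0.563 , 0.0165, 0.1856]), array([0.554, 0.008, 0.18 ]), array([0.574, 0.024, 0.19 ]))
scene 0.03 188 [ 0.5493 -0.0021  0.0473] 
scene 0.064 104 [0.5683 0.0167 0.0695] 
scene 0.1 63 [0.566  0.0177 0.1093] 
scene 0.13 100 [0.568  0.0213 0.1457] (np.int64(90), array([0.5672, 0.0219, 0.145 ]), array([0.555, 0.012, 0.13 ]), array([0.576, 0.029, 0.16 ]))
scene 0.16 87 [0.5614 0.0167 0.1696] (np.int64(47), array([0.5679, 0.0224, 0.169 ]), array([0.558, 0.012, 0.16 ]), array([0.576, 0.03 , 0.176]))
scene 0.177 78 [0.5638 0.0175 0.1822] (np.int64(59), array([0.5664, 0.02  , 0.1833]), array([0.556, 0.009, 0.177]), array([0.575, 0.029, 0.19 ]))
```

View pics/m2.png

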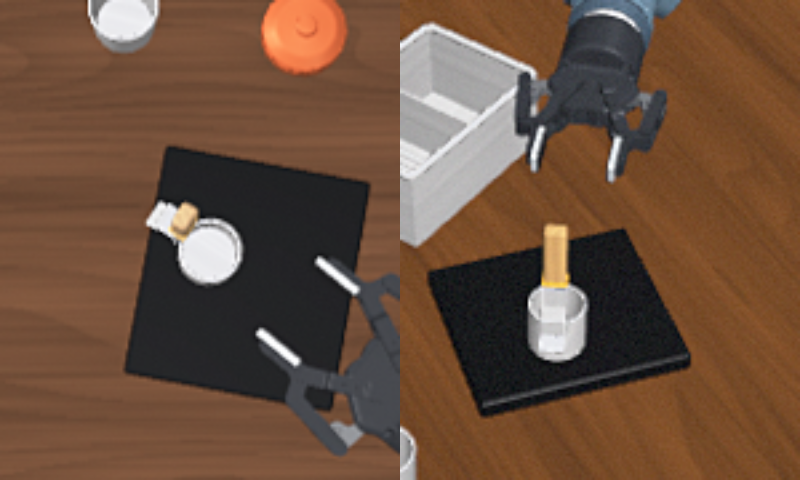

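The dipper stands free on the slab with its grip top at about (.563,.0165), and the bowl is at (210,250) in the left crop. Next I'll raise the tool, turn it down and centre it over the grip.

The manual's scale: shifts go in shares of 50 mm and turns go in units of 0.2 rad. Converting my numbers, 0.035 m is 0.7, 0.02 m is 0.4, -0.1 rad is -0.5.

```bash
echo '0.4 0 0 0 -0.25 0 | 0.7 0 0 0 -0.5 0 | 0.7 0 0 0 -0.5 0' > path.dat && python3 inch.py path.dat
python3 - <<'E'
from h import *
f=np.radians(50)
go([.563,.0165,.25],[np.cos(f),np.sin(f),0],-up)
import pickle
c=pickle.load(open('top2.pkl','rb'));P,uv=cloud(c)
m=(abs(P[:,0]-.548)<.06)&(abs(P[:,1]-0)<.06)&(P[:,2]>.064)&(P[:,2]<.077)
print(cv2.minEnclosingCircle((P[m][:,:2]*1000).astype(np.float32)))
mm=(abs(P[:,0]-.548)<.06)&(abs(P[:,1]-0)<.07)&(P[:,2]>.178)&(P[:,2]<.195);g=P[mm][:,:2]*1000;print(cv2.minAreaRect(g.astype(np.float32)))
E
```

```text
time_s: 10.7
tcp_pos: [0.5098, -0.0453, 0.2562]
eef_rot: [0.736, 0.339, 0.531, -0.247]
force: [-0.3, -1.0, 0.0]
width: 0.06
finger_force: 0.0
n 13 d [0.0049 0.     0.0046] r [ 0.0001 -0.0962 -0.0006] total [0.0198 0.0004 0.0794] [ 0.002 -1.251 -0.008] q [-0.99  0.13  2.13  1.15  1.58 -0.73] t 10.7
((554.4766235351562, 7.715474605560303), 41.09619903564453)
((563.0696411132812, 16.574064254760742), (13.918004989624023, 18.27106475830078), 45.793399810791016)
```

Scaled: 0.0049 m is 0.098, 0.0046 m is 0.092, -0.0962 rad is -0.481.

```bash
echo '0.098 0 0.092 0 -0.481 0 | 0.098 0 0.092 0 -0.481 0 | 0.098 0 0.092 0 -0.481 0 | 0.098 0 0.092 0 -0.481 0 | 0.098 0 0.092 0 -0.481 0 | 0.098 0 0.092 0 -0.481 0 | 0.098 0 0.092 0 -0.481 0 | 0.098 0 0.092 0 -0.481 0 | 0.098 0 0.092 0 -0.481 0 | 0.098 0 0.092 0 -0.481 0 | 0.098 0 0.092 0 -0.481 0 | 0.098 0 0.092 0 -0.481 0' > path.dat && python3 inch.py path.dat; echo '0.098 0 0.092 0 -0.481 0 | 0 0 0 0 0 0 | 0 0 0 0 0 0' > path.dat && python3 inch.py path.dat
python3 - <<'E'
from h import *
f=np.radians(50)
go([.563,.0165,.152],[np.cos(f),np.sin(f),0],-up)
E
```

```text
time_s: 11.9
tcp_pos: [0.5592, 0.0135, 0.2539]
eef_rot: [0.906, 0.42, 0.043, -0.019]
force: [0.4, -1.0, 0.1]
width: 0.0601
finger_force: 0.0
time_s: 12.2
tcp_pos: [0.5622, 0.0176, 0.249]
eef_rot: [0.907, 0.421, 0.001, -0.001]
force: [-0.4, -0.5, -0.3]
width: 0.0599
finger_force: 0.0
n 3 d [-0.0002  0.0004  0.0323] r [-0.0002 -0.0009 -0.0009] total [-0.0006  0.0013  0.0969] [-0.001 -0.003 -0.003] q [-0.18  0.14  1.63  0.    1.37  0.52] t 12.2
```

```bash
echo '0 0.01 0.5 0 0 0 | 0 0.01 0.5 0 0 0 | 0 0 0.5 0 0 0 | 0 0 0.44 0 0 0 | 0 0 0 0 0 0 | 0 0 0 0 0 0' > path.dat && python3 inch.py path.dat && echo '0 0 0 0 0 0 | 0 0 0 0 0 0 | 0 0 0 0 0 0 | 0 0 0 0 0 0 | 0 0 0 0 0 0 | 0 0 0 0 0 0 | 0 0 0 0 0 0' > path.dat && python3 inch.py path.dat 0 60 && echo '0 0 -0.2 0 0 0 | 0 0 -0.4 0 0 0 | 0 0 -0.6 0 0 0 | 0 0 -0.6 0 0 0 | 0 0 -0.6 0 0 0 | 0 0 -0.4 0 0 0 | 0 0 0 0 0 0 | 0 0 0 0 0 0' > path.dat && python3 inch.py path.dat
python3 - <<'E'
from h import *
s=manip.read_state();print(s['width'],s['finger_force'],s['force'])
import pickle
c=cam('top');b=cam('scene');pickle.dump((c,b),open('l.pkl','wb'))
for k in (c,b):
    P,uv=cloud(k)
    for z0,z1 in [(.135,.185),(.18,.195),(.20,.225)]:
        m=(abs(P[:,0]-.55)<.07)&(abs(P[:,1]-.01)<.07)&(P[:,2]>z0)&(P[:,2]<z1);Q=P[m]
        if len(Q):print(z0,len(Q),np.median(Q,0).round(4),Q.min(0).round(3),Q.max(0).round(3))
o=np.zeros((480,800,3),np.uint8)
o[:,:400]=cv2.resize(c['img'][150:330,260:410],(400,480));o[:,400:]=cv2.resize(b['img'][120:300,270:420],(400,480))
cv2.imwrite('pics/m3.png',o[...,::-1])
E
```

```text
time_s: 12.8
tcp_pos: [0.5634, 0.0149, 0.1536]
eef_rot: [0.908, 0.42, 0.002, -0.0]
force: [-0.0, -0.6, 0.6]
width: 0.06
finger_force: 0.0
time_s: 13.5
tcp_pos: [0.5647, 0.0154, 0.1545]
eef_rot: [0.907, 0.42, 0.002, 0.001]
force: [-0.5, 0.0, 5.6]
width: 0.0193
finger_force: 58.5
time_s: 14.3
tcp_pos: [0.5631, 0.0154, 0.2927]
eef_rot: [0.908, 0.42, 0.001, 0.0]
force: [0.4, -0.2, -2.3]
width: 0.0195
finger_force: 58.7
0.019473239727284656 58.67962947115302 [ 0.37773164 -0.20540731 -2.29178724]
0.135 271 [ 0.5417 -0.0109  0.1639] [ 0.522 -0.03   0.158] [0.561 0.018 0.185]
0.18 27 [ 0.5339 -0.0067  0.1879] [ 0.522 -0.031  0.18 ] [0.56  0.018 0.194]
0.2 76 [ 0.532  -0.0113  0.208 ] [ 0.522 -0.033  0.2  ] [0.56  0.017 0.212]
0.135 186 [0.5546 0.0135 0.1706] [ 0.525 -0.029  0.155] [0.575 0.022 0.185]
0.18 108 [ 0.5442 -0.0062  0.1883] [ 0.524 -0.033  0.18 ] [0.577 0.024 0.195]
0.2 192 [0.5719 0.0248 0.2074] [ 0.523 -0.032  0.2  ] [0.593 0.044 0.224]
```

View pics/m3.png

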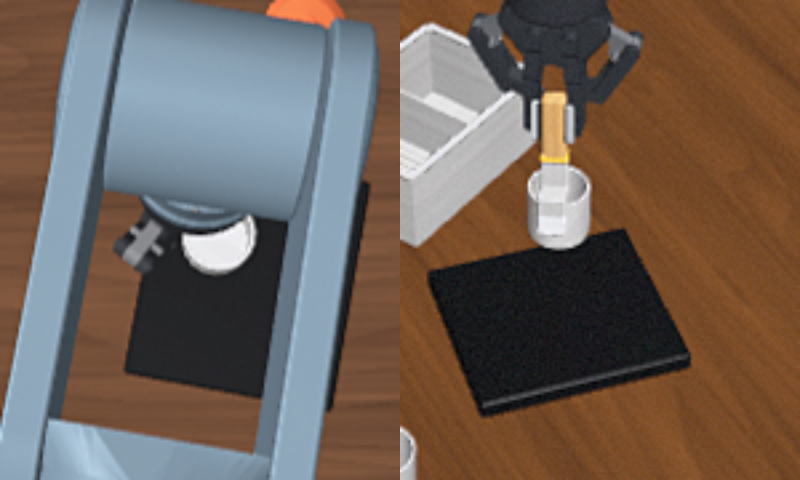

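The grip is held at (555,120) in the right crop, and the dipper is upright and clear of the slab. I'll turn it 155° about the vertical and refine the rim position from the first depth pictures.

Scaled: -0.12 rad is -0.6.

```bash
echo '0 0 0 0 0 -0.3 | 0 0 0 0 0 -0.6 | 0 0 0 0 0 -0.6 | 0 0 0 0 0 -0.6 | 0 0 0 0 0 -0.6 | 0 0 0 0 0 -0.6 | 0 0 0 0 0 -0.6 | 0 0 0 0 0 -0.6 | 0 0 0 0 0 -0.6 | 0 0 0 0 0 -0.6 | 0 0 0 0 0 -0.6 | 0 0 0 0 0 -0.6' > path.dat && python3 inch.py path.dat 
echo '0 0 0 0 0 -0.6 | 0 0 0 0 0 -0.6 | 0 0 0 0 0 -0.6 | 0 0 0 0 0 -0.6 | 0 0 0 0 0 -0.6 | 0 0 0 0 0 -0.6 | 0 0 0 0 0 -0.6 | 0 0 0 0 0 -0.6 | 0 0 0 0 0 -0.6 | 0 0 0 0 0 -0.6 | 0 0 0 0 0 -0.3 | 0 0 0 0 0 0' > path.dat && python3 inch.py path.dat
python3 - <<'E'
from h import *
import pickle
w=np.array([-.906,-.423,0]);w/=np.linalg.norm(w);wy=np.cross(up,w);C=np.array([.5354,-.3056,0])
for n in ['top','scene']:
    P,_=cloud(pickle.load(open(n+'.pkl','rb')))
    X,Y=(P-C)@w,(P-C)@wy;zz=(P[:,2]>.087)&(P[:,2]<.1)
    for nm,m,v in [('x+',abs(X-98.5e-3)<.012,X),('x-',abs(X+98.5e-3)<.012,X),('y+',abs(Y-68.5e-3)<.012,Y),('y-',abs(Y+68.5e-3)<.012,Y)]:
        mm=zz&m&((abs(Y)<.055) if nm[0]=='x' else (abs(X)<.085));print(n,nm,mm.sum(),(1000*np.percentile(v[mm],[5,50,95])).round(1))
        if nm[0]=='x': print('   slope',np.polyfit(Y[mm],X[mm],1).round(4))
rim=C+.0985*w;print(rim);
go([*(rim-.009*w)[:2],.2927],w,-up)
E
```

```text
time_s: 15.6
tcp_pos: [0.5625, 0.0155, 0.2911]
eef_rot: [0.43, 0.903, 0.0, -0.001]
force: [0.9, 0.2, -1.8]
width: 0.0191
finger_force: 58.7
time_s: 16.8
tcp_pos: [0.5626, 0.0155, 0.2913]
eef_rot: [-0.182, 0.983, 0.001, -0.0]
force: [-0.1, -0.5, -1.3]
width: 0.0194
finger_force: 58.7
top x+ 176 [ 95.2  98.3 101.7]
   slope [0.0068 0.0984]
top x- 163 [-101.9  -98.7  -95.6]
   slope [-0.0129 -0.0986]
top y+ 272 [64.5 67.1 70.8]
top y- 265 [-72.1 -69.  -65.7]
scene x+ 81 [ 91.8  95.4 100.5]
   slope [-0.0093  0.0955]
scene x- 92 [-105.  -101.2  -97.2]
   slope [ 0.0133 -0.1012]
scene y+ 124 [62.  66.2 70.7]
scene y- 128 [-74.7 -70.6 -66.8]
[ 0.44614851 -0.3472704   0.        ]
n 11 d [ 0.0217 -0.0263 -0.0001] r [ 0.0001  0.     -0.0065] total [ 0.2295 -0.2965 -0.0017] [ 0.001  0.    -0.071] q [-0.18  0.11  1.58  0.    1.45 -2.12] t 16.8
```

```bash
echo '0.434 -0.526 0 0 0 -0.0325 | 0.434 -0.526 0 0 0 -0.0325 | 0.434 -0.526 0 0 0 -0.0325 | 0.434 -0.526 0 0 0 -0.0325 | 0.434 -0.526 0 0 0 -0.0325 | 0.434 -0.526 0 0 0 -0.0325 | 0.434 -0.526 0 0 0 -0.0325 | 0.434 -0.526 0 0 0 -0.0325 | 0.434 -0.526 0 0 0 -0.0325 | 0.434 -0.526 0 0 0 -0.0325 | 0.434 -0.526 0 0 0 -0.0325 | 0 0 0 0 0 0' > path.dat && python3 inch.py path.dat && echo '0 0 0.3 0 0 0 | 0 0 0.3 0 0 0 | 0 0 0.2 0 0 0 | 0 0 0 0 0 0' > path.dat && python3 inch.py path.dat
python3 - <<'E'
from h import *
import pickle
c=cam('wrist');b=cam('scene');pickle.dump((c,b),open('w3.pkl','wb'))
cv2.imwrite('pics/w3.png',c['img'][...,::-1])
w=np.array([-.906,-.423,0]);w/=np.linalg.norm(w);rim=np.array([.44615,-.34727,.092])
s=manip.read_state();M=np.linalg.inv(c['T'])
pr=lambda p:cv2.projectPoints(np.array(p)[None],cv2.Rodrigues(M[:3,:3])[0],M[:3,3],np.array(c['K']),np.array(c['D']))[0].ravel().round()
print('rim',pr(rim),pr(rim+.0035*w),pr(rim-.0035*w))
o=s['tcp_pos']+.028*-w;o[2]=s['tcp_pos'][2]-.1345   # dipper origin
for nm,X,Z in [('hook crown out',-.048,.075),('hook tip',-.057,.047),('stem back@76',-.030,.076),('grip top',-.035,.166)]: print(nm,pr(o-X*w+np.array([0,0,Z])))
go([*(rim-.009*w)[:2],.25],w,-up)
P,uv=cloud(c);X=(P-rim)@w;Y=(P-rim)@np.cross(up,w)
m=(abs(X)<.015)&(abs(Y)<.06)&(abs(Y)>.02)&(P[:,2]>.08)&(P[:,2]<.104);print('rim from wrist',m.sum(),(1000*np.percentile(X[m],[5,50,95])).round(1),np.percentile(P[m][:,2],[50,90]).round(4))
E
```

```text
time_s: 18.0
tcp_pos: [0.4537, -0.3472, 0.2913]
eef_rot: [-0.214, 0.977, 0.0, 0.001]
force: [0.1, -0.4, -1.8]
width: 0.0194
finger_force: 59.0
time_s: 18.4
tcp_pos: [0.4549, -0.3416, 0.2497]
eef_rot: [-0.217, 0.976, 0.002, 0.0]
force: [0.2, 0.6, -1.7]
width: 0.0198
finger_force: 58.9
rim [316. 210.] [316. 206.] [316. 214.]
hook crown out [315. 237.]
hook tip [315. 209.]
stem back@76 [315. 268.]
grip top [313. 362.]
n 1 d [0.0016 0.0001 0.0023] r [0.0002 0.0027 0.001 ] total [0.0016 0.0001 0.0023] [0.    0.003 0.001] q [-0.85  0.16  1.61  0.    1.38 -2.86] t 18.5
rim from wrist 774 [-0.7  2.4  5. ] [0.0906 0.0918]
```

View pics/w3.png

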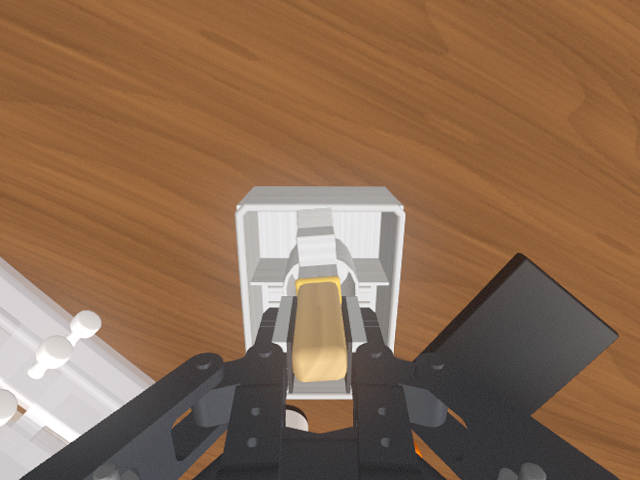

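The wrist view shows the end rim at about (320,208) and the hook's tip at about (316,209). Its tip row is where I predicted, while the rim sits about 2 px further out. I'll compare rim and hook in the same wrist depth picture.

Run:
```python
from h import *
import pickle
c,b=pickle.load(open('w3.pkl','rb'))
w=np.array([-.906,-.423,0]);w/=np.linalg.norm(w);wy=np.cross(up,w);rim=np.array([.44615,-.34727,.092])
s=manip.read_state();o=s['tcp_pos']+.028*-w;o[2]-=.1345
for nm,k in (('wrist',c),('scene',b)):
    P,uv=cloud(k);X=(P-rim)@w;Y=(P-rim)@wy
    print(nm,'origin expected at X',((o-rim)@w*1000).round(1),'z',o[2].round(4))
    for z0,z1 in [(.150,.158),(.158,.166),(.166,.174),(.174,.182),(.182,.19),(.19,.2),(.20,.215)]:
        m=(abs(X)<.06)&(abs(Y)<.013)&(P[:,2]>z0)&(P[:,2]<z1)
        if m.sum()>3:print(z0,m.sum(),'dipper -x mm',(-1000*(X[m]-(o-rim)@w)).round(1)[[0]], (-1000*np.percentile(X[m]-(o-rim)@w,[3,50,97])).round(1),'Y',(1000*np.percentile(Y[m],[3,97])).round(1))
    m=(abs(X)<.02)&(abs(Y)<.06)&(abs(Y)>.02)&(P[:,2]>.087)&(P[:,2]<.104);print('rim X',m.sum(),(1000*np.percentile(X[m],[3,50,97])).round(1),np.polyfit(Y[m],X[m],1).round(4))
```

```text
wrist origin expected at X -38.5 z 0.1178
0.15 4 dipper -x mm [-20.8] [-20.7 -20.8 -20.9] Y [12.3 12.6]
0.158 192 dipper -x mm [-57.3] [-20.5 -55.9 -57.6] Y [-9.3 12.2]
0.166 471 dipper -x mm [-55.7] [-48.1 -51.5 -55. ] Y [-9.7 10.9]
0.174 142 dipper -x mm [-49.8] [-47.6 -48.5 -49.5] Y [-9.6 10.3]
0.182 488 dipper -x mm [-49.4] [-31.1 -44.1 -49.3] Y [-10.9  10.3]
0.19 1060 dipper -x mm [-49.8] [-30.1 -36.8 -48.2] Y [-10.8   9.6]
0.2 213 dipper -x mm [-31.7] [-29.9 -30.8 -31.7] Y [-11.5   8.7]
rim X 774 [-0.8  2.4  5.1] [-0.0025  0.0024]
scene origin expected at X -38.5 z 0.1178
0.15 19 dipper -x mm [-22.7] [-15.9 -21.8 -25.6] Y [-8.7 11. ]
0.158 21 dipper -x mm [-50.7] [ 20.2 -19.9 -53. ] Y [-12.1  11.9]
0.166 35 dipper -x mm [-41.7] [-17.2 -23.5 -48.4] Y [-10.1  10.2]
0.174 22 dipper -x mm [-45.7] [-20.4 -26.9 -46. ] Y [-6.4 10.2]
0.182 28 dipper -x mm [-48.] [-21.4 -26.8 -45.9] Y [-9.1  8.3]
0.19 32 dipper -x mm [-22.6] [-20.4 -25.7 -45. ] Y [-8.3  8.1]
0.2 36 dipper -x mm [-24.4] [-21.5 -24.5 -29.2] Y [-9.6  9.9]
rim X 30 [-7.3 -2.7  1.2] [-0.035  -0.0041]
```

```bash
echo '0.052 0 0.2 0 0 0 | 0 0 0.4 0 0 0 | 0 0 0.34 0 0 0 | 0 0 0.14 0 0 0 | 0 0 0 0 0 0 | 0 0 0 0 0 0' > path.dat && python3 inch.py path.dat
python3 - <<'E'
from h import *
w=np.array([-.906,-.423,0]);w/=np.linalg.norm(w);wy=np.cross(up,w);rim=np.array([.44615,-.34727,.092])
s=manip.read_state();o=s['tcp_pos']+.028*-w;o[2]-=.1345
print('origin X',((o-rim)@w*1000).round(1),'Y',((o-rim)@wy*1000).round(1),o[2].round(4),R.from_quat(s['eef_rot']).as_matrix()[:,2].round(4))
for n in ('wrist','scene'):
    P,uv=cloud(cam(n));X=(P-rim)@w;Y=(P-rim)@wy
    for z0,z1 in [(.100,.106),(.106,.115),(.118,.127),(.128,.134),(.134,.142),(.145,.16)]:
        m=(abs(X)<.06)&(abs(Y)<.009)&(P[:,2]>z0)&(P[:,2]<z1)
        if m.sum()>3:print(n,z0,m.sum(),'X rel rim mm',(1000*np.percentile(X[m],[3,50,97])).round(1))
    m=(abs(X)<.02)&(abs(Y)<.06)&(abs(Y)>.02)&(P[:,2]>.087)&(P[:,2]<.1);print(n,'rim X',m.sum(),(1000*np.percentile(X[m],[3,50,97])).round(1))
E
```

```text
time_s: 19.1
tcp_pos: [0.4537, -0.3452, 0.1995]
eef_rot: [-0.217, 0.976, -0.001, 0.002]
force: [0.4, -0.0, -1.4]
width: 0.0193
finger_force: 58.9
origin X -35.8 Y 1.3 0.065 [ 3.8e-03 -3.0e-04 -1.0e+00]
wrist 0.106 98 X rel rim mm [18.6 20.4 21.5]
wrist 0.118 287 X rel rim mm [12.3 14.2 17.2]
wrist 0.128 88 X rel rim mm [12.  12.8 13.3]
wrist 0.134 1020 X rel rim mm [-5.2  4.3 13. ]
wrist 0.145 280 X rel rim mm [-5.9 -5.1 -4.3]
wrist rim X 1114 [-1.1  2.5  5.1]
scene 0.1 11 X rel rim mm [-58.5 -14.9 -12.8]
scene 0.106 17 X rel rim mm [-58.7 -14.1   6.3]
scene 0.118 24 X rel rim mm [-14.4  -9.2  10.6]
scene 0.128 12 X rel rim mm [-13.3  -9.4   7.4]
scene 0.134 27 X rel rim mm [-14.5  -7.   10.5]
scene 0.145 31 X rel rim mm [-17.3 -10.7  -4.4]
scene rim X 41 [-10.7  -2.2   1.9]
```

```bash
echo '0 0 0.12 0 0 0 | 0 0 0.16 0 0 0 | 0 0 0.16 0 0 0 | 0 0 0.16 0 0 0 | 0 0 0 0 0 0' > path.dat && python3 inch.py path.dat ; echo '0 0 0.08 0 0 0 | 0 0 0.08 0 0 0 | 0 0 0 0 0 0' > path.dat && python3 inch.py path.dat
```

```text
time_s: 19.7
tcp_pos: [0.4527, -0.3439, 0.1668]
eef_rot: [-0.217, 0.976, 0.001, 0.001]
force: [0.1, 0.6, -2.1]
width: 0.0193
finger_force: 59.0
time_s: 20.0
tcp_pos: [0.4533, -0.3446, 0.1602]
eef_rot: [-0.217, 0.976, 0.0, 0.001]
force: [0.5, 0.6, -2.4]
width: 0.0197
finger_force: 59.0
```

Scaled: 0.003 m is 0.06.

```bash
echo '0 0 0.06 0 0 0 | 0 0 0 0 0 0' > path.dat && python3 inch.py path.dat; echo '0 0 0.03 0 0 0 | 0 0 0 0 0 0' > path.dat && python3 inch.py path.dat;echo '0 0 0.02 0 0 0 | 0 0 0 0 0 0' > path.dat && python3 inch.py path.dat
```

```text
time_s: 20.2
tcp_pos: [0.4534, -0.3447, 0.1575]
eef_rot: [-0.217, 0.976, 0.0, 0.001]
force: [-0.0, -0.2, -1.7]
width: 0.0196
finger_force: 59.0
time_s: 20.4
tcp_pos: [0.4535, -0.3448, 0.1562]
eef_rot: [-0.217, 0.976, -0.0, 0.002]
force: [0.2, -0.4, -2.1]
width: 0.0195
finger_force: 59.0
time_s: 20.6
tcp_pos: [0.4535, -0.3448, 0.1552]
eef_rot: [-0.217, 0.976, -0.0, 0.002]
force: [-0.1, 0.4, -0.8]
width: 0.0196
finger_force: 59.0
```

Scaled: 0.001 m is 0.02.

```bash
echo '0 0 0.02 0 0 0 | 0 0 0 0 0 0' > path.dat && python3 inch.py path.dat
python3 - <<'E'
from h import *
w=np.array([-.906,-.423,0]);w/=np.linalg.norm(w);wy=np.cross(up,w);rim=np.array([.44615,-.34727,.092])
P,uv=cloud(cam('wrist'));X=(P-rim)@w;Y=(P-rim)@wy
m=(abs(X)<.025)&(abs(Y)<.009)&(P[:,2]>.07)&(P[:,2]<.12)
for a in range(-8,24,3):
    k=m&(X*1000>=a)&(X*1000<a+3)
    if k.sum()>3:print(a,k.sum(),np.percentile(P[k][:,2],[10,50,90]).round(4))
m=(abs(X)<.02)&(abs(Y)<.06)&(abs(Y)>.02)&(P[:,2]>.08)&(P[:,2]<.1);print('rim',(1000*np.percentile(X[m],[3,50,97])).round(1),np.percentile(P[m][:,2],90))
E
```

```text
time_s: 20.8
tcp_pos: [0.4537, -0.3449, 0.1546]
eef_rot: [-0.217, 0.976, -0.0, 0.002]
force: [0.3, 0.1, 0.1]
width: 0.0196
finger_force: 59.2
-8 253 [0.0959 0.1032 0.1098]
-5 297 [0.0948 0.0963 0.1097]
-2 148 [0.0943 0.0953 0.0961]
1 161 [0.0945 0.0953 0.096 ]
4 156 [0.0945 0.0953 0.096 ]
7 155 [0.0944 0.0953 0.0961]
10 354 [0.0788 0.0923 0.0956]
13 228 [0.0744 0.0766 0.0902]
16 163 [0.0707 0.0725 0.0744]
19 33 [0.0701 0.0705 0.0715]
rim [-1.   2.9  5.1] 0.09165988705098954
```

The crown's top is at 95.3 mm, so its underside is about 91 mm, level with the rim, and the weight is off the wrist. I'll release it and lift away.

Scaled: -0.03 m is -0.6, -0.02 m is -0.4.

```bash
echo '0 0 0 0 0 0 | 0 0 0 0 0 0 | 0 0 0 0 0 0 | 0 0 0 0 0 0 | 0 0 0 0 0 0 | 0 0 0 0 0 0' > path.dat && python3 inch.py path.dat .06 && echo '0 0 -0.2 0 0 0 | 0 0 -0.4 0 0 0 | 0 0 -0.6 0 0 0 | 0 0 -0.6 0 0 0 | 0 0 -0.6 0 0 0 | 0 0 -0.4 0 0 0 | 0 0 0 0 0 0 | 0 0 0 0 0 0 | 0 0 0 0 0 0 | 0 0 0 0 0 0' > path.dat && python3 inch.py path.dat
python3 - <<'E'
from h import *
w=np.array([-.906,-.423,0]);w/=np.linalg.norm(w);wy=np.cross(up,w);rim=np.array([.44615,-.34727,.092])
for n in('wrist','scene'):
    P,uv=cloud(cam(n));X=(P-rim)@w;Y=(P-rim)@wy
    for z0,z1 in [(.06,.069),(.0695,.0745),(.09,.097),(.1,.12),(.13,.14),(.15,.16),(.165,.177),(.18,.194)]:
        m=(X>-.08)&(X<.03)&(abs(Y)<.012)&(P[:,2]>z0)&(P[:,2]<z1)
        if m.sum()>3:print(n,z0,m.sum(),(1000*np.percentile(X[m],[5,50,95])).round(1),(1000*np.median(Y[m])).round(1),np.percentile(P[m][:,2],[50,95]).round(4))
    m=(abs(X)<.02)&(abs(Y)<.06)&(abs(Y)>.02)&(P[:,2]>.08)&(P[:,2]<.1);print('rim',(1000*np.percentile(X[m],[3,50,97])).round(1),np.percentile(P[m][:,2],[50,90]))
E
```

```text
time_s: 21.45
tcp_pos: [0.4536, -0.3448, 0.1543]
eef_rot: [-0.217, 0.976, -0.0, 0.002]
force: [-0.2, -0.1, 0.4]
width: 0.0597
finger_force: 0.0
time_s: 22.45
tcp_pos: [0.4526, -0.3443, 0.2927]
eef_rot: [-0.217, 0.976, 0.001, 0.001]
force: [0.4, -0.6, -0.3]
width: 0.0597
finger_force: 0.0
wrist 0.06 16 [-78.2 -11.7   3.3] -11.2 [0.0652 0.0668]
wrist 0.0695 93 [17.1 19.6 21.3] 1.0 [0.0733 0.0744]
wrist 0.09 503 [-10.7  -0.5   8.3] 0.9 [0.0946 0.0965]
wrist 0.1 127 [-14.1 -12.9 -11.6] 1.8 [0.1056 0.1096]
wrist 0.13 144 [-17.4 -14.5 -13.2] 2.0 [0.1352 0.1397]
wrist 0.15 169 [-20.9 -18.8 -17.4] 1.5 [0.1549 0.1595]
wrist 0.165 238 [-25.2 -22.4 -20.9] 2.1 [0.1713 0.1765]
wrist 0.18 184 [-33.  -28.1 -24.9] 1.4 [0.1806 0.1817]
rim [-0.7  2.5  5.1] [0.09067014 0.09186575]
scene 0.06 30 [-17.9 -10.2  -0.4] -2.9 [0.0645 0.0679]
scene 0.0695 15 [-21.1 -10.    1.4] -1.8 [0.0714 0.0734]
scene 0.09 29 [-18.9  -5.    6. ] -3.5 [0.0943 0.0963]
scene 0.1 29 [-24.9 -19.9 -16. ] 1.7 [0.109  0.1181]
scene 0.13 23 [-32.5 -28.7 -19.8] -2.8 [0.1343 0.1396]
scene 0.15 22 [-36.7 -32.8 -21.4] -2.9 [0.1562 0.1595]
scene 0.165 29 [-41.3 -36.4 -27.9] -2.3 [0.1698 0.1761]
scene 0.18 11 [-38.2 -35.5 -29.7] 0.2 [0.1815 0.1856]
rim [-7.8 -3.   2.8] [0.08837592 0.09263527]
```

```bash
cat > t.py <<'E'
from h import *
w=np.array([-.906,-.423,0]);w/=np.linalg.norm(w);wy=np.cross(up,w);rim=np.array([.44615,-.34727,.092])
P,uv=cloud(cam('wrist'));X=(P-rim)@w;Y=(P-rim)@wy
for z0,z1 in((.1,.118),(.136,.17)):
    m=(X>-.04)&(X<0)&(abs(Y-.0015)<.006)&(P[:,2]>z0)&(P[:,2]<z1);a=np.polyfit(P[m][:,2],X[m],1);print('tilt deg',np.degrees(np.arctan(a[0])).round(2),m.sum())
m=(X>-.004)&(X<.006)&(abs(Y)<.009)&(P[:,2]>.09)&(P[:,2]<.1);print('crown',np.degrees(np.arctan(np.polyfit(X[m],P[m][:,2],1))[0]).round(2),np.median(P[m][:,2]))
E
python3 t.py; echo '0 0 -0.2 0 0 0 | 0 0 -0.4 0 0 0 | 0 0 -0.2 0 0 0 | 0 0 0 0 0 0 | 0 0 0 0 0 0 | 0 0 0 0 0 0' > path.dat && python3 inch.py path.dat; python3 t.py
```

```text
tilt deg -11.2 75
tilt deg -12.11 333
crown 11.57 0.09524413993194283
time_s: 23.2
tcp_pos: [0.4527, -0.3446, 0.3333]
eef_rot: [-0.217, 0.976, 0.001, 0.001]
force: [0.1, 0.2, -0.4]
width: 0.0601
finger_force: 0.0
tilt deg -11.65 52
tilt deg -12.09 241
crown 12.91 0.09509832166620588
```

```bash
python3 -c "
from plant import manip
print(manip.close_job())"
```

```text
the job is handed in; nothing more can be done
None
```

The dipper now hangs by its hook on the washer's end rim, let go and at rest with its bowl in the smaller compartment; it leans about 12° (limit 15°), and I handed the job in at about 23 s without seeing a verdict.

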